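# Shut the spice-chest drawers that can close

## Task

All three drawers of the wooden spice chest have been left open. With the fingertips, gently push fully shut the two drawers whose contents fit inside, the jar and the tin riding in with them, and leave the drawer with the tall pepper mill standing in it open as it is. Do not pick anything up, knock anything over, slam a drawer or disturb the things standing around.

Things in the scene. Friction and masses are not known exactly. Their poses are not given: they have to be found in the camera images.
- spice_chest: Wooden spice chest, fixed on the cooktop, 160 deep (x) x 327 wide (y) x 118 mm high, three equal drawers in a row. Origin: centre of its underside; +x from the drawer side to its back (drawers shut along +x), +y to the left drawer. Drawer centre lines: y = +105, 0, -105 mm. Carcass face at x = -80 mm; top board (z 106 to 118) juts 12 mm past it, flush with the shut fronts.
- drawer_left (a joint): Opening of the left drawer in m: 0 = shut, larger = farther out along the chest's -x, at most 0.128; starts at 0.095 to 0.120. About 1.2 N of friction; stays where it is left. Inside it is 84 mm wide, floor at z = 15 mm, side walls up to z = 67 mm.
- front_left (a point): Middle of the outer face of the left drawer's front, 60 mm above the cooktop; moves with the drawer, has the chest's axes. Plain wooden panel 101 wide, 12 thick, z = 11 to 104 mm, with a finger cut-out 45 wide, 13 deep in the middle of its top edge (whole up to z = 91 mm): push anywhere on it. Shut, this face is at chest x = -92 mm.
- drawer_middle (a joint): Opening of the middle drawer in m: 0 = shut, larger = farther out along the chest's -x, at most 0.128; starts at 0.095 to 0.120. About 1.2 N of friction; stays where it is left. Inside it is 84 mm wide, floor at z = 15 mm, side walls up to z = 67 mm.
- front_middle (a point): Middle of the outer face of the middle drawer's front, 60 mm above the cooktop; moves with the drawer, has the chest's axes. Plain wooden panel 101 wide, 12 thick, z = 11 to 104 mm, with a finger cut-out 45 wide, 13 deep in the middle of its top edge (whole up to z = 91 mm): push anywhere on it. Shut, this face is at chest x = -92 mm.
- drawer_right (a joint): Opening of the right drawer in m: 0 = shut, larger = farther out along the chest's -x, at most 0.128; starts at 0.095 to 0.120. About 1.2 N of friction; stays where it is left. Inside it is 84 mm wide, floor at z = 15 mm, side walls up to z = 67 mm.
- front_right (a point): Middle of the outer face of the right drawer's front, 60 mm above the cooktop; moves with the drawer, has the chest's axes. Plain wooden panel 101 wide, 12 thick, z = 11 to 104 mm, with a finger cut-out 45 wide, 13 deep in the middle of its top edge (whole up to z = 91 mm): push anywhere on it. Shut, this face is at chest x = -92 mm.
- mill_centre (a point): Centre (half-way up, 85 mm above its foot) of a turned wooden pepper mill, 58 across, 170 tall, top about 185 mm above the cooktop: too tall for the chest. It stands loose and upright in one of the three open drawers, a different one each time, roughly in the middle of the opened part.
- jar_centre (a point): Centre (43 mm above its foot) of a squat glass honey jar with a dark lid, 65 across, 86 tall: fits inside the chest. It stands loose and upright in one of the three open drawers, a different one each time, roughly in the middle of the opened part.
- tin_centre (a point): Centre (36 mm above its foot) of a small closed tin, 58 across, 72 tall: fits inside the chest. It stands loose and upright in one of the three open drawers, a different one each time, roughly in the middle of the opened part.
- salt_shaker: Bystander: glass salt shaker, 44 across, 90 tall, right of the chest. Origin: centre of its underside.
- mug: Bystander: two-tone mug, 90 x 122 x 105 tall, to the right, nearer the robot. Origin: centre of its underside.
- vinegar: Bystander: square green glass bottle with a cork, 66 x 65 x 136 tall, to the right, farther back. Origin: centre of its underside.
Things that resemble listed ones, but are neither listed nor needed, are in the scene too. Leave any green look-alike of the part that bears jar_centre alone. Leave any black look-alike of the part that bears mill_centre alone.

How it is judged:
By the outcome, as a careful person would: the job done as asked, in the order asked, and still so for the second after the job is handed in, with the robot touching nothing.
It also fails if it takes over 45 s, if anything falls off the work surface, if the arm or the gripper's body presses on something with over 40 N, if the wrist force passes 120 N, or if a joint passes its speed limit or range.

## Robot

A 6-joint arm with a two-finger parallel gripper is mounted at the origin on a cart in front of the work surface, level with it; the furniture and walls round the work are solid. World frame = base frame: x ahead of the robot, y to its left, z up, the work surface at z = 0. Lengths are in m, angles in degrees, forces in N, time in s.
With the tool pointing down it reaches from about 0.3 to 0.875 m from the base axis. Payload 6.4 kg.
Tool frame: the origin (TCP) lies between the finger pads; the fingertips stand 8 mm ahead of it and the grasp point (between the pads) lies 11 mm behind it (tip_extent is the distance from the TCP to the fingertips, in m); z points along the fingers, y is the line along which they close (so a half turn about z gives the same grasp; the last joint's range is limited). The gripper opens to 85 mm and grips with 20 to 120 N. Pads are 22 mm wide; open, the fingers measure 114 mm over their backs; the gripper's body (76 mm by 85 mm) begins 54 mm behind the grasp point. The pads swing forward as they close: fully open they stand 13 mm farther back than shut.
Start: joints at [54.758, 10.359, 92.074, -0, 77.567, -11.82], TCP at [0.229, 0.528, 0.239] pointing down, gripper open.
Joint ranges: [-171.53, 171.53], [-51.25, 118.39], [17.06, 147.69], [-65.23, 245.23], [0, 150.52], [-178.68, 178.68]. Speed limits (degrees/s): [147.25, 147.25, 172.46, 180, 180, 180].

## Interface

Orientations are given as a 3x3 rotation matrix whose columns are the frame's x, y, z axes.
In Python, from cell import * gives the robot as it stands.
- The arm moves only by the tool servo_tool, never from a script. Its argument "moves" is a list of rows, each a list of 3 entries, a list of its own where there are three numbers: the opening, from 0 (shut) to 1 (fully open), then the shift along the tool's x, y, z in mm, then the turn about the tool's z in degrees. In form: [[grip, [x, y, z], spin], ...]. A call has 1 to 8 rows; each row is the pose to reach, as a shift and turn from the pose commanded when the call began, along the tool's axes at that moment; what a row does not reach only later rows make up. A row lasts 1/12 s, in which the tool goes at most 41.7 mm and 7.16 degrees, less where a joint would pass 70% of its speed; a pose out of reach is approached as far as the arm can. A call with a gripper value outside its range is refused whole. The fingers move at their own pace and stop on an object; "force" is the grip in N (left out, the last holds). Time passes only in rows, so rows that repeat a pose let the fingers close. It gives the time, the measured TCP pose, the force, the opening and the grip force at its end, in the units of the state.
- get_state(): the state, without advancing time (a new reading comes with each control period).
- capture(name): name is "side" or "top"; returns (picture, depth): 480x640x3 uint8, red, green, blue; 480x640 float32, m along the optical axis (not along the pixel's ray), 0 where there is no reading.
- get_calibration(name): a dict with "intrinsics" (3x3 intrinsics, pixels), "origin" and "orientation" of the camera in the world. Camera axes: x right, y down, z forward; pixel columns grow to the right and rows downward; lengths in m; the calibration is good to about 2 mm. A picture is of the moment at which its call begins. get_calibration takes no time and is no camera call.
- close_job(): hands the job in; it is judged then, once.
The state is a dict: "t": time; "q": joint angles; "joint_velocities": joint speeds; "effort": joint torques, N m; "tool_pos": TCP position; "eef_rot": TCP orientation; "contact_force": force on the tool from outside, world axes, zero at the start; "ft_torque": the same for the moment, N m; "finger_gap": opening from 0.0 (shut) to 1.0 (fully open); "finger_force": force on a finger pad.
Only numpy, scipy, OpenCV 4.12 (cv2) and the standard library are available. Lean on these libraries where they do the work, as an engineer would, in place of code of your own. Each camera call takes 0.05 s, during which the arm holds its last target. There are 200 camera calls.

## Working session

There is one attempt and no reset: what is moved stays moved. The work goes in short steps, Python scripts to look and compute and a tool call to move; the robot and the scene stay as the last step left them, time stands still between calls to the robot, and variables do not carry over. Pictures are saved under pics/ and viewed, at most 10 in all, crops included, and the job is handed in when it is done.

Besides the shell and the picture viewer there is one more tool, called after ">>>" as name(argument=value, ...) on one line, values as JSON. servo_tool: Moves the arm, as the interface text tells. Its arguments: {"type":"object","properties":{"moves":{"type":"array","items":{"type":"array"}},"force":{"type":"number"}},"required":["moves"]}

```bash
mkdir -p pics; cat > h.py <<'E'
import numpy as np, cv2
from cell import *
def pts(name):
    im,d=capture(name); c=get_calibration(name); K=np.array(c["intrinsics"]); 
    v,u=np.mgrid[:480,:640]
    P=np.stack([(u-K[0,2])/K[0,0]*d,(v-K[1,2])/K[1,1]*d,d],-1)@np.array(c["orientation"]).T+np.array(c["origin"])
    P[d==0]=np.nan
    return im,P
E
python3 - <<'E'
from h import *
for n in ("side","top"):
    im,P=pts(n); cv2.imwrite(f"pics/{n}0.png",im[...,::-1]); np.save(f"{n}.npy",P); c=get_calibration(n); print(n,c)
s=get_state(); print(s["tool_pos"],s["eef_rot"],s["finger_gap"])
E
```

```text
side {'intrinsics': array([[444.29244271,   0.        , 323.69326213],
       [  0.        , 444.29244271, 238.61462555],
       [  0.        ,   0.        ,   1.        ]]), 'origin': array([0.39201059, 0.21411985, 0.76208488]), 'orientation': array([[-0.94840446, -0.24926479,  0.19594909],
       [-0.31704871,  0.75144948, -0.57862232],
       [-0.00301567, -0.6108934 , -0.79170712]])}
top {'intrinsics': array([[451.00093617,   0.        , 324.08622869],
       [  0.        , 451.00093617, 241.15016446],
       [  0.        ,   0.        ,   1.        ]]), 'origin': array([ 0.45640358, -0.30800461,  1.00013136]), 'orientation': array([[-0.00585828, -0.99603614,  0.08875638],
       [-0.99977462,  0.00764512,  0.01980537],
       [-0.02040541, -0.08862035, -0.99585644]])}
[0.22827244 0.52725356 0.23851531] [[-9.17604702e-01  3.97493246e-01 -8.54736417e-04]
 [ 3.97494049e-01  9.17603956e-01 -1.20844260e-03]
 [ 3.03961747e-04 -1.44862525e-03 -9.99998905e-01]] 0.9997151831043022
```

View pics/side0.png

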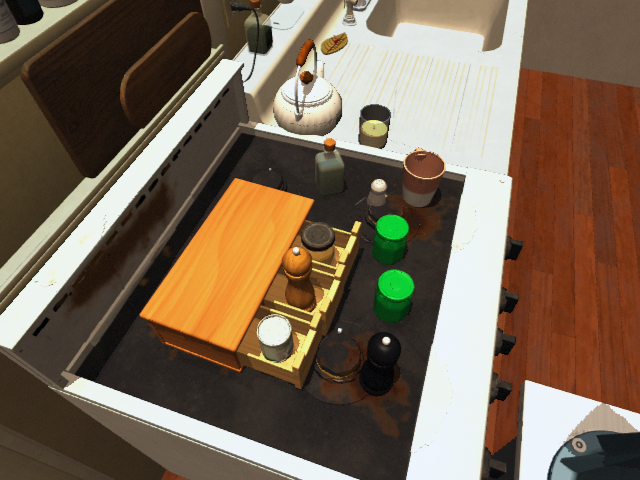

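View pics/top0.png

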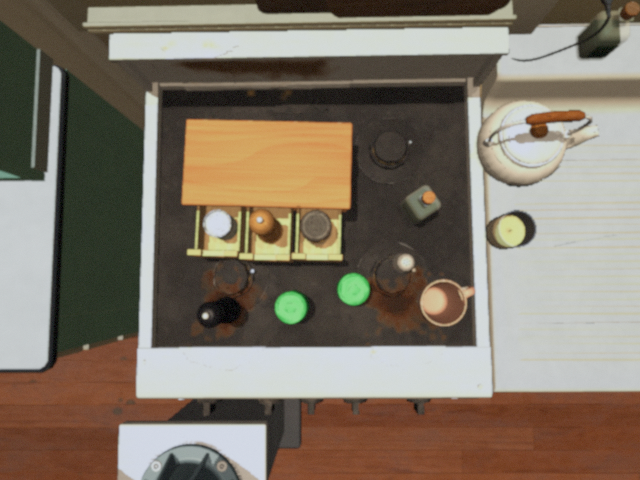

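The tin is in the left drawer (top image 217,223), the mill in the middle one (263,222) and the jar in the right one (316,226). There are look-alikes in front: green jars at (291,308) and (353,289), and a black mill at (215,312). I'll confirm this with a crop and measure the chest.

```bash
python3 - <<'E'
from h import *
im=cv2.imread("pics/top0.png"); cv2.imwrite("pics/crop.png",cv2.resize(im[110:350,150:410],None,fx=3,fy=2.5 and 3,interpolation=3)[:600])
P=np.load("top.npy"); S=np.load("side.npy")
z=P[...,2]; v,u=np.mgrid[:480,:640]
m=(abs(z-.118)<.008)&(u>165)&(u<370)&(v>105)&(v<215)
q=P[m]; print("top z",np.median(q[:,2]))
r=cv2.minAreaRect((q[:,:2]*1000).astype(np.float32)); print("rect",r,cv2.boxPoints(r))
for n,Q,boxes in (("top",P,dict(L=(190,240,246,262),M=(246,292,246,262),R=(296,342,246,264))),):
  for k,(a,b,c,d) in boxes.items():
    q=Q[c:d,a:b].reshape(-1,3); q=q[abs(q[:,2]-.10)<.012]; 
    print(k,len(q),np.percentile(q,[2,50,98],axis=0).round(3).tolist())
for k,(uu,vv) in dict(tin=(217,223),mill=(262,222),jar=(316,226),g1=(291,306),g2=(353,288),bm=(208,314),shaker=(403,262),mug=(443,290)).items():
    print(k,np.nanmedian(P[vv-3:vv+4,uu-3:uu+4].reshape(-1,3),axis=0).round(3))
# all points of fronts from both views
for n,Q in (("t",P),("s",S)):
    w=Q.reshape(-1,3); w=w[(abs(w[:,2]-.098)<.008)&(w[:,0]>.36)&(w[:,0]<.47)&(w[:,1]>-.4)&(w[:,1]<.02)]
    for lo in np.arange(-.40,.02,.02):
        s=w[(w[:,1]>=lo)&(w[:,1]<lo+.02)]
        if len(s)>3: print(n,round(lo,2),len(s),np.percentile(s[:,0],[3,50]).round(3))
E
```

```text
top z 0.11868695552793573
rect ((692.348876953125, -177.232666015625), (337.35809326171875, 176.6707305908203), 87.9344482421875) [[ 597.9913   -342.61826 ]
 [ 774.5472   -348.98596 ]
 [ 786.7065    -11.847076]
 [ 610.1506     -5.47937 ]]
L 291 [[0.508, -0.116, 0.089], [0.514, -0.066, 0.102], [0.521, -0.023, 0.108]]
M 264 [[0.499, -0.22, 0.089], [0.506, -0.176, 0.097], [0.512, -0.135, 0.107]]
R 285 [[0.499, -0.322, 0.088], [0.505, -0.28, 0.1], [0.512, -0.234, 0.107]]
tin [ 0.577 -0.071  0.086]
mill [ 0.566 -0.178  0.175]
jar [ 0.567 -0.274  0.101]
g1 [ 0.407 -0.222  0.086]
g2 [ 0.443 -0.347  0.086]
bm [ 0.398 -0.077  0.16 ]
shaker [ 0.494 -0.448  0.088]
mug [ 0.436 -0.543  0.018]
t -0.1 8 [0.391 0.398]
s -0.38 4 [0.419 0.441]
s -0.36 5 [0.444 0.46 ]
s -0.26 6 [0.388 0.394]
s -0.24 8 [0.376 0.419]
s -0.22 5 [0.385 0.428]
s -0.2 4 [0.394 0.408]
s -0.08 4 [0.383 0.398]
s -0.06 26 [0.387 0.398]
```

View pics/crop.png

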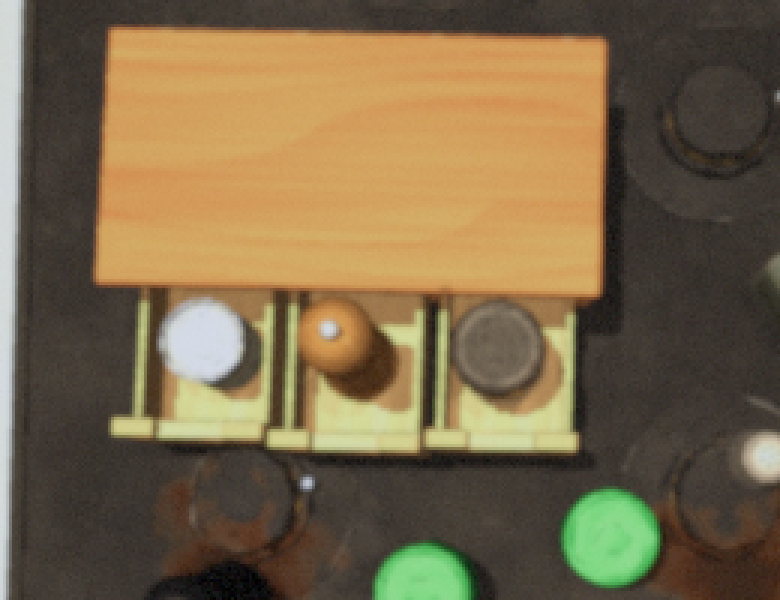

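The crop confirms it: the wooden mill is in the middle drawer, the tin in the left and the dark-lidded jar in the right. The green jars and black mill stand clear in front. I'll check heights along the path, then move.

```bash
python3 - <<'E'
from h import *
w=np.vstack([np.load(n+".npy").reshape(-1,3) for n in("top","side")]); w=w[np.isfinite(w).all(1)]
a=np.array([.228,.527]);b=np.array([.486,-.06])
for f in np.linspace(0,1,9):
    c=a+f*(b-a); s=w[np.hypot(*(w[:,:2]-c).T)<.09]
    print(c.round(3),len(s),s[:,2].max().round(3) if len(s) else None)
# black mill and green jars extents above z=.05
for k,c,r in (("bm",(.40,-.08),.06),("g1",(.407,-.222),.05),("g2",(.443,-.347),.05)):
    s=w[(np.hypot(*(w[:,:2]-c).T)<r)&(w[:,2]>.04)&(w[:,2]<.2)]; print(k,np.percentile(s,[1,50,99],axis=0).round(3).tolist())
R=np.load("top.npy");print("left counter",R[200,20],R[200,100])
E
```

```text
[0.228 0.527] 552 -0.837
[0.26  0.454] 112 0.084
[0.292 0.38 ] 1948 0.093
[0.325 0.307] 7506 0.094
[0.357 0.234] 6226 0.094
[0.389 0.16 ] 1799 0.027
[0.422 0.087] 9925 0.028
[0.454 0.013] 15911 0.16
[ 0.486 -0.06 ] 15211 0.173
bm [[0.372, -0.099, 0.041], [0.397, -0.068, 0.145], [0.421, -0.05, 0.171]]
g1 [[0.374, -0.253, 0.042], [0.405, -0.216, 0.086], [0.437, -0.19, 0.09]]
g2 [[0.41, -0.378, 0.042], [0.441, -0.341, 0.086], [0.472, -0.317, 0.09]]
left counter [0.62850747 0.34184159 0.08703969] [ 0.66821768  0.2905603  -0.13423853]
```

>>> servo_tool(moves=[[0,[-20,-19,0],-2],[0,[-50,-46,0],-5],[0,[-80,-74,0],-8],[0,[-110,-102,0],-11],[0,[-140,-130,0],-14],[0,[-170,-158,0],-17],[0,[-200,-186,0],-19.5],[0,[-220,-205,0],-21.3]])

```text
t: 0.77
tool_pos: [0.3495, 0.2493, 0.2391]
eef_rot: [[-0.999, 0.036, 0.0], [0.036, 0.999, -0.001], [-0.0, -0.001, -1.0]]
contact_force: [0.6, 0.4, 0.6]
finger_gap: 0.0
finger_force: 0.0
```

>>> servo_tool(moves=[[0,[-15,-30,0],0],[0,[-34,-70,0],0],[0,[-53,-110,0],0],[0,[-73,-150,0],0],[0,[-92,-190,0],0],[0,[-111,-230,0],0],[0,[-130,-270,0],0],[0,[-148,-306,0],0]])

```text
t: 1.43
tool_pos: [0.4796, -0.0479, 0.2391]
eef_rot: [[-0.999, 0.038, -0.0], [0.038, 0.999, 0.0], [0.0, 0.0, -1.0]]
contact_force: [0.4, 1.1, 0.1]
finger_gap: 0.0
finger_force: 0.0
```

>>> servo_tool(moves=[[0,[0,0,0],0],[0,[0,0,0],0]])

```text
t: 1.6
tool_pos: [0.4796, -0.0478, 0.2387]
eef_rot: [[-0.999, 0.041, -0.001], [0.041, 0.999, 0.0], [0.001, 0.0, -1.0]]
contact_force: [-1.0, -0.2, -0.0]
finger_gap: 0.002
finger_force: 0.0
```

```bash
python3 - <<'E'
from h import *
im,P=pts("side"); cv2.imwrite("pics/s1.png",im[...,::-1]); print(get_state()["tool_pos"])
E
```

```text
[ 0.47914178 -0.04632966  0.2386208 ]
```

View pics/s1.png

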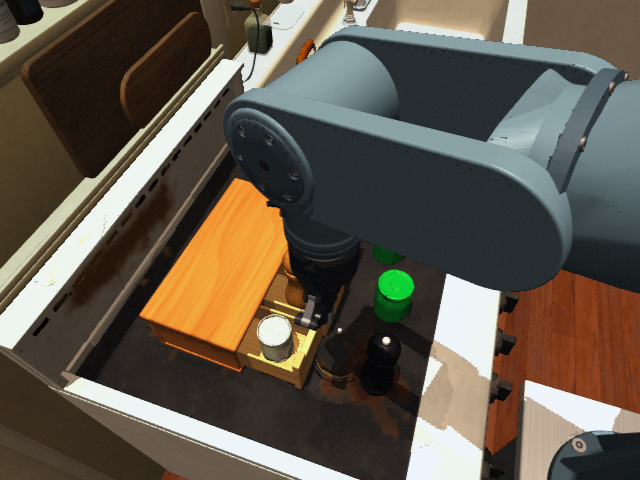

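The arm is above the gap in front of the left drawer (side image about 310,320), clear of the black mill (380,360). I'm lowering it now.

>>> servo_tool(moves=[[0,[-3,-7,0],0],[0,[-6,-14,0],0],[0,[-6,-14,20],0],[0,[-6,-14,40],0],[0,[-6,-14,60],0],[0,[-6,-14,80],0],[0,[-6,-14,90],0],[0,[-6,-14,90],0]])

```text
t: 2.32
tool_pos: [0.4833, -0.0589, 0.1471]
eef_rot: [[-0.999, 0.036, -0.004], [0.036, 0.999, 0.002], [0.004, 0.001, -1.0]]
contact_force: [-0.5, -0.1, 0.3]
finger_gap: 0.004
finger_force: 0.0
```

>>> servo_tool(moves=[[0,[0,0,12],0],[0,[0,0,24],0],[0,[0,0,36],0],[0,[0,0,48],0],[0,[0,0,60],0],[0,[0,0,70],0],[0,[0,0,77],0],[0,[0,0,77],0]])

```text
t: 2.98
tool_pos: [0.4845, -0.0597, 0.0715]
eef_rot: [[-0.999, 0.037, -0.001], [0.037, 0.999, 0.001], [0.001, 0.0, -1.0]]
contact_force: [-0.6, -0.1, -0.2]
finger_gap: -0.002
finger_force: 0.0
```

>>> servo_tool(moves=[[0,[-2,0,0],0],[0,[-4,0,0],0],[0,[-6,0,0],0],[0,[-8,0,0],0],[0,[-10,0,0],0],[0,[-12,0,0],0],[0,[-14,0,0],0],[0,[-16,0,0],0]])

```text
t: 3.65
tool_pos: [0.5009, -0.0606, 0.0723]
eef_rot: [[-0.999, 0.037, -0.001], [0.037, 0.999, 0.0], [0.001, 0.0, -1.0]]
contact_force: [-2.1, -1.1, 0.4]
finger_gap: -0.003
finger_force: 0.7
```

>>> servo_tool(moves=[[0,[-2,0,0],0],[0,[-4,0,0],0],[0,[-7,0,0],0],[0,[-10,0,0],0],[0,[-13,0,0],0],[0,[-16,0,0],0],[0,[-19,0,0],0],[0,[-22,0,0],0]])

```text
t: 4.32
tool_pos: [0.5232, -0.0613, 0.0722]
eef_rot: [[-0.999, 0.037, -0.0], [0.037, 0.999, 0.0], [0.0, 0.0, -1.0]]
contact_force: [-1.8, 0.7, 0.9]
finger_gap: 0.001
finger_force: 0.7
```

```bash
python3 - <<'E'
from h import *
im,P=pts("side"); cv2.imwrite("pics/s2.png",cv2.resize(im[150:450,130:530,::-1],None,fx=2,fy=2)); print(get_state()["tool_pos"],get_state()["contact_force"])
E
```

```text
[ 0.52382935 -0.06148946  0.07235288] [-0.47309472 -0.50423349  0.23947924]
```

View pics/s2.png

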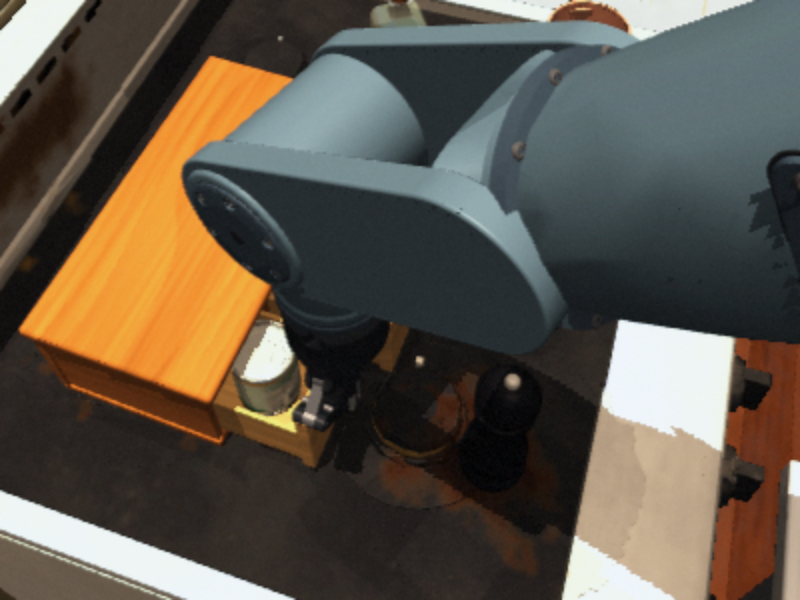

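The left drawer is sliding in with the tin upright in it, and the black mill is clear. I'll carry on.

>>> servo_tool(moves=[[0,[-2,0,0],0],[0,[-5,0,0],0],[0,[-9,0,0],0],[0,[-13,0,0],0],[0,[-17,0,0],0],[0,[-21,0,0],0],[0,[-25,0,0],0],[0,[-29,0,0],0]])

```text
t: 5.03
tool_pos: [0.5524, -0.0625, 0.0723]
eef_rot: [[-0.999, 0.037, -0.0], [0.037, 0.999, 0.0], [0.0, 0.0, -1.0]]
contact_force: [-2.3, -0.4, 0.0]
finger_gap: 0.001
finger_force: 0.7
```

>>> servo_tool(moves=[[0,[-4,0,0],0],[0,[-8,0,0],0],[0,[-12,0,0],0],[0,[-16,0,0],0],[0,[-20,0,0],0],[0,[-23,0,0],0],[0,[-26,0,0],0],[0,[-28,0,0],0]])

```text
t: 5.7
tool_pos: [0.5803, -0.0635, 0.0723]
eef_rot: [[-0.999, 0.037, 0.0], [0.037, 0.999, 0.0], [-0.0, 0.0, -1.0]]
contact_force: [-1.2, -0.0, -0.1]
finger_gap: -0.003
finger_force: 0.7
```

>>> servo_tool(moves=[[0,[-1.5,0,0],0],[0,[-3,0,0],0],[0,[-4.5,0,0],0],[0,[-6,0,0],0],[0,[-7.5,0,0],0],[0,[-9,0,0],0],[0,[-10,0,0],0],[0,[-11,0,0],0]])

```text
t: 6.37
tool_pos: [0.591, -0.0639, 0.0723]
eef_rot: [[-0.999, 0.037, -0.0], [0.037, 0.999, 0.0], [0.0, 0.0, -1.0]]
contact_force: [-0.6, 0.1, 0.2]
finger_gap: -0.001
finger_force: 0.6
```

Expecting the stop near x≈0.597; small steps until force rises.

>>> servo_tool(moves=[[0,[-1,0,0],0],[0,[-2,0,0],0],[0,[-3,0,0],0],[0,[-4,0,0],0],[0,[-5,0,0],0]])

```text
t: 6.78
tool_pos: [0.595, -0.064, 0.0721]
eef_rot: [[-0.999, 0.037, -0.002], [0.037, 0.999, 0.0], [0.002, 0.0, -1.0]]
contact_force: [-8.2, 0.1, 4.2]
finger_gap: -0.001
finger_force: 0.0
```

>>> servo_tool(moves=[[0,[-0.7,0,0],0],[0,[-1.4,0,0],0],[0,[-2,0,0],0]])

```text
t: 7.03
tool_pos: [0.5948, -0.0637, 0.0713]
eef_rot: [[-0.999, 0.037, -0.007], [0.037, 0.999, 0.001], [0.007, 0.001, -1.0]]
contact_force: [-14.7, -0.6, 6.2]
finger_gap: -0.001
finger_force: 0.0
```

>>> servo_tool(moves=[[0,[5,0,0],0],[0,[20,0,0],0],[0,[40,0,0],0],[0,[60,0,0],0],[0,[80,0,0],0],[0,[80,0,0],0]])

```text
t: 7.53
tool_pos: [0.5148, -0.0605, 0.0717]
eef_rot: [[-0.999, 0.037, -0.003], [0.037, 0.999, 0.001], [0.003, 0.001, -1.0]]
contact_force: [0.0, 0.5, 0.7]
finger_gap: -0.0
finger_force: 0.0
```

>>> servo_tool(moves=[[0,[0,0,-20],0],[0,[0,0,-50],0],[0,[0,0,-80],0],[0,[0,0,-110],0],[0,[0,0,-140],0],[0,[0,0,-165],0],[0,[0,0,-165],0]])

```text
t: 8.12
tool_pos: [0.522, -0.0624, 0.2442]
eef_rot: [[-0.999, 0.037, 0.012], [0.037, 0.999, -0.004], [-0.012, -0.004, -1.0]]
contact_force: [1.7, -0.7, 1.0]
finger_gap: -0.001
finger_force: 0.0
```

```bash
python3 - <<'E'
from h import *
print(get_state()["tool_pos"])
im,P=pts("side"); cv2.imwrite("pics/s3.png",cv2.resize(im[150:450,100:500,::-1],None,fx=2,fy=2)); np.save("s3.npy",P)
E
```

```text
[ 0.521992   -0.06236458  0.24418399]
```

View pics/s3.png

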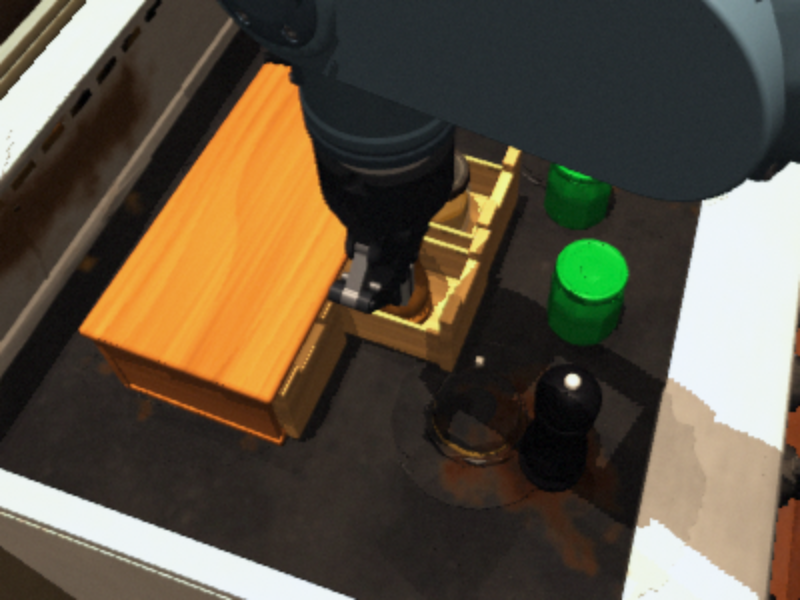

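The left front (crop about 310,370) is flush under the top board, nothing else has moved, and the mill drawer is untouched. Next is the right drawer.

>>> servo_tool(moves=[[0,[6,-20,0],0],[0,[13,-55,0],0],[0,[20,-90,0],0],[0,[26,-125,0],0],[0,[32,-160,0],0],[0,[37,-195,0],0],[0,[40,-227,0],0],[0,[40,-227,0],0]])

```text
t: 8.83
tool_pos: [0.4684, -0.2919, 0.2361]
eef_rot: [[-0.999, 0.042, -0.001], [0.042, 0.999, -0.002], [0.001, -0.002, -1.0]]
contact_force: [-0.5, 0.3, -0.1]
finger_gap: -0.003
finger_force: 0.0
```

>>> servo_tool(moves=[[0,[0,0,0],0],[0,[0,0,0],0],[0,[0,0,0],0]])

```text
t: 9.08
tool_pos: [0.4697, -0.2854, 0.2366]
eef_rot: [[-0.999, 0.036, -0.001], [0.036, 0.999, 0.001], [0.001, 0.001, -1.0]]
contact_force: [1.1, 0.3, 0.3]
finger_gap: -0.003
finger_force: 0.0
```

>>> servo_tool(moves=[[0,[-4,0,10],0],[0,[-4,0,28],0],[0,[-4,0,46],0],[0,[-4,0,64],0],[0,[-4,0,80],0],[0,[-4,0,92],0],[0,[-4,0,100],0],[0,[-4,0,100],0]])

```text
t: 9.75
tool_pos: [0.473, -0.2853, 0.1352]
eef_rot: [[-0.999, 0.036, -0.002], [0.036, 0.999, 0.002], [0.002, 0.002, -1.0]]
contact_force: [-0.5, 0.6, -0.3]
finger_gap: -0.002
finger_force: 0.0
```

>>> servo_tool(moves=[[0,[0,0,10],0],[0,[0,0,22],0],[0,[0,0,34],0],[0,[0,0,46],0],[0,[0,0,56],0],[0,[0,0,64],0],[0,[0,0,65],0],[0,[0,0,65],0]])

```text
t: 10.42
tool_pos: [0.4732, -0.2864, 0.0714]
eef_rot: [[-0.999, 0.037, -0.001], [0.037, 0.999, 0.001], [0.001, 0.001, -1.0]]
contact_force: [-0.1, 0.3, -0.1]
finger_gap: 0.002
finger_force: 0.0
```

>>> servo_tool(moves=[[0,[-2,0,0],0],[0,[-4,0,0],0],[0,[-6,0,0],0],[0,[-8,0,0],0],[0,[-10,0,0],0],[0,[-12,0,0],0],[0,[-14,0,0],0],[0,[-16,0,0],0]])

```text
t: 11.08
tool_pos: [0.4896, -0.2873, 0.0723]
eef_rot: [[-0.999, 0.037, -0.0], [0.037, 0.999, 0.0], [0.0, 0.0, -1.0]]
contact_force: [-1.9, -0.4, 1.7]
finger_gap: 0.0
finger_force: 0.8
```

>>> servo_tool(moves=[[0,[-2,0,0],0],[0,[-4,0,0],0],[0,[-7,0,0],0],[0,[-10,0,0],0],[0,[-13,0,0],0],[0,[-16,0,0],0],[0,[-19,0,0],0],[0,[-22,0,0],0]])

```text
t: 11.75
tool_pos: [0.5119, -0.288, 0.0723]
eef_rot: [[-0.999, 0.037, 0.0], [0.037, 0.999, 0.0], [-0.0, 0.0, -1.0]]
contact_force: [-1.7, 1.0, 1.7]
finger_gap: 0.002
finger_force: 0.9
```

>>> servo_tool(moves=[[0,[-2,0,0],0],[0,[-5,0,0],0],[0,[-9,0,0],0],[0,[-13,0,0],0],[0,[-17,0,0],0],[0,[-21,0,0],0],[0,[-25,0,0],0],[0,[-29,0,0],0]])

```text
t: 12.42
tool_pos: [0.5409, -0.2891, 0.0722]
eef_rot: [[-0.999, 0.037, -0.0], [0.037, 0.999, 0.0], [0.0, 0.0, -1.0]]
contact_force: [-1.5, 1.7, 0.9]
finger_gap: 0.002
finger_force: 0.9
```

>>> servo_tool(moves=[[0,[-4,0,0],0],[0,[-8,0,0],0],[0,[-12,0,0],0],[0,[-16,0,0],0],[0,[-20,0,0],0],[0,[-23,0,0],0],[0,[-26,0,0],0],[0,[-28,0,0],0]])

```text
t: 13.08
tool_pos: [0.5689, -0.2902, 0.0723]
eef_rot: [[-0.999, 0.037, 0.0], [0.037, 0.999, 0.0], [-0.0, 0.0, -1.0]]
contact_force: [-0.8, 1.7, 1.7]
finger_gap: -0.001
finger_force: 0.8
```

>>> servo_tool(moves=[[0,[-1.5,0,0],0],[0,[-3,0,0],0],[0,[-4.5,0,0],0],[0,[-6,0,0],0],[0,[-7.5,0,0],0],[0,[-9,0,0],0],[0,[-10,0,0],0],[0,[-11,0,0],0]])

```text
t: 13.75
tool_pos: [0.5796, -0.2906, 0.0722]
eef_rot: [[-0.999, 0.037, -0.0], [0.037, 0.999, 0.0], [0.0, 0.0, -1.0]]
contact_force: [-1.7, 2.9, 1.1]
finger_gap: -0.001
finger_force: 0.8
```

>>> servo_tool(moves=[[0,[-1,0,0],0],[0,[-2,0,0],0],[0,[-3,0,0],0],[0,[-4,0,0],0],[0,[-5,0,0],0]])

```text
t: 14.17
tool_pos: [0.5846, -0.2908, 0.0723]
eef_rot: [[-0.999, 0.037, -0.0], [0.037, 0.999, 0.0], [0.0, 0.0, -1.0]]
contact_force: [-1.6, 3.1, 0.6]
finger_gap: 0.001
finger_force: 0.8
```

>>> servo_tool(moves=[[0,[-1,0,0],0],[0,[-2,0,0],0],[0,[-3,0,0],0],[0,[-4,0,0],0]])

```text
t: 14.5
tool_pos: [0.5866, -0.2909, 0.0721]
eef_rot: [[-0.999, 0.037, -0.005], [0.037, 0.999, 0.001], [0.005, 0.001, -1.0]]
contact_force: [-14.1, 3.7, 8.1]
finger_gap: -0.0
finger_force: 0.0
```

>>> servo_tool(moves=[[0,[-0.7,0,0],0],[0,[-1.4,0,0],0],[0,[-2,0,0],0]])

```text
t: 14.75
tool_pos: [0.5864, -0.2909, 0.0719]
eef_rot: [[-0.999, 0.037, -0.009], [0.037, 0.999, 0.002], [0.009, 0.002, -1.0]]
contact_force: [-22.5, 3.8, 13.9]
finger_gap: 0.001
finger_force: 0.0
```

>>> servo_tool(moves=[[0,[3,0,0],0],[0,[12,0,0],0],[0,[30,0,0],0],[0,[50,0,0],0],[0,[70,0,0],0],[0,[80,0,0],0],[0,[80,0,0],0]])

```text
t: 15.33
tool_pos: [0.5089, -0.2882, 0.0723]
eef_rot: [[-0.999, 0.038, -0.0], [0.038, 0.999, 0.0], [0.0, 0.0, -1.0]]
contact_force: [0.3, -0.8, -1.0]
finger_gap: 0.0
finger_force: 0.0
```

>>> servo_tool(moves=[[0,[0,0,-20],0],[0,[0,0,-50],0],[0,[0,0,-80],0],[0,[0,0,-110],0],[0,[0,0,-140],0],[0,[0,0,-170],0],[0,[0,0,-190],0],[0,[0,0,-190],0]])

```text
t: 16.0
tool_pos: [0.5137, -0.2901, 0.2689]
eef_rot: [[-0.999, 0.037, 0.009], [0.037, 0.999, -0.007], [-0.009, -0.007, -1.0]]
contact_force: [0.7, 0.3, 0.7]
finger_gap: 0.002
finger_force: 0.0
```

>>> servo_tool(moves=[[0,[20,10,0],0],[0,[45,35,0],0],[0,[70,70,0],0],[0,[90,105,0],0],[0,[105,140,0],0],[0,[115,175,0],0],[0,[120,210,0],0],[0,[125,245,0],0]])

```text
t: 16.67
tool_pos: [0.3946, -0.0373, 0.2624]
eef_rot: [[-0.999, 0.038, 0.002], [0.038, 0.999, -0.0], [-0.002, -0.0, -1.0]]
contact_force: [0.9, 0.0, 0.4]
finger_gap: 0.001
finger_force: 0.0
```

>>> servo_tool(moves=[[0,[5,30,0],0],[0,[10,65,0],0],[0,[15,100,0],0],[0,[20,135,0],0],[0,[25,170,0],0],[0,[30,200,0],0],[0,[30,220,0],0],[0,[30,220,0],0]])

```text
t: 17.33
tool_pos: [0.3728, 0.1858, 0.2623]
eef_rot: [[-0.999, 0.033, 0.001], [0.033, 0.999, 0.002], [-0.001, 0.002, -1.0]]
contact_force: [-0.0, 0.1, 0.2]
finger_gap: 0.002
finger_force: 0.0
```

```bash
python3 - <<'E'
from h import *
s=get_state(); print(s["tool_pos"],s["t"])
im,P=pts("top"); b=cv2.resize(im[100:350,150:480,::-1],None,fx=2.4,fy=2.4); cv2.imwrite("pics/t4.png",b)
im,S=pts("side"); cv2.imwrite("pics/s4.png",cv2.resize(im[150:420,110:470,::-1],None,fx=2.2,fy=2.2))
E
```

```text
[0.37278313 0.18581072 0.26229788] 17.3333
```

View pics/t4.png

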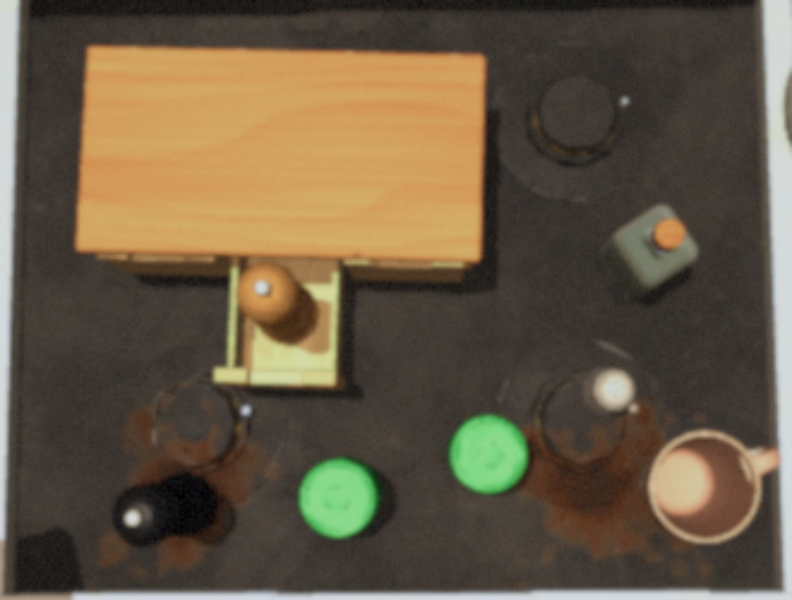

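View pics/s4.png

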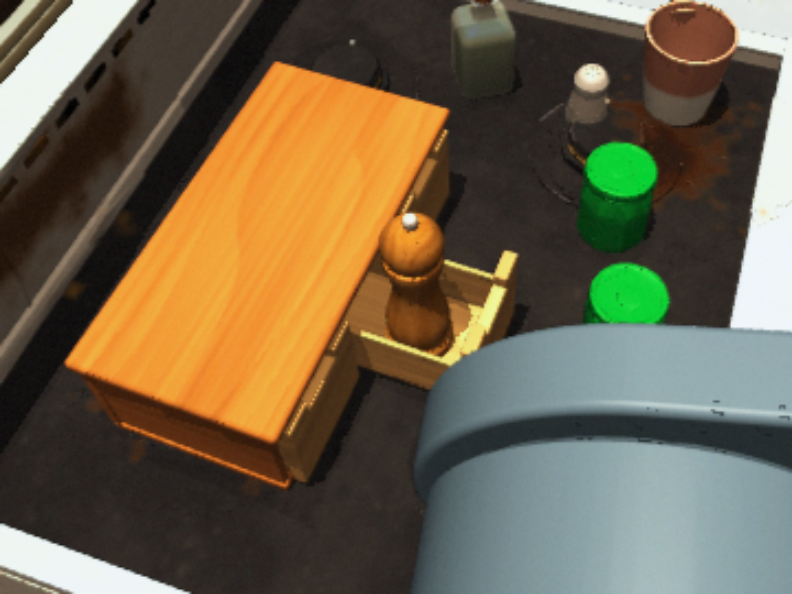

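The mill stands in the open middle drawer and the bystanders are unmoved. The side fronts look shut, but thin bright dashes show under the board edge, so I'll check flushness by depth.

```bash
python3 - <<'E'
from h import *
yaw=np.arctan2(-.036,.9994); X=np.array([np.cos(yaw),np.sin(yaw)]); Y=np.array([-X[1],X[0]]); O=np.array([.698,-.177])
for n in("top","side"):
    P=np.nanmean([pts(n)[1] for _ in range(4)],axis=0).reshape(-1,3); P=P[np.isfinite(P).all(1)]
    c=np.c_[(P[:,:2]-O)@X,(P[:,:2]-O)@Y,P[:,2]]*1000
    for k,y0 in(("L",105),("R",-105)):
        b=c[(abs(c[:,1]-y0)<40)&(abs(c[:,0]+92)<40)]
        t=b[abs(b[:,2]-118)<4]
        for lo,hi in((20,45),(45,70),(70,88),(93,105)):
            f=b[(b[:,2]>lo)&(b[:,2]<hi)]
            print(n,k,(lo,hi),len(f),np.percentile(f[:,0],[10,50,90]).round(1) if len(f) else "", "board edge",np.percentile(t[:,0],1).round(1))
E
```

```text
top L (20, 45) 59 [-96.2 -96.  -95.9] board edge -93.3
top L (45, 70) 67 [-96.2 -96.1 -95.9] board edge -93.3
top L (70, 88) 52 [-96.2 -96.  -95.9] board edge -93.3
top L (93, 105) 40 [-96.1 -95.5 -93.4] board edge -93.3
top R (20, 45) 62 [-96.1 -95.9 -95.8] board edge -93.4
top R (45, 70) 67 [-96.1 -95.9 -95.8] board edge -93.4
top R (70, 88) 48 [-96.1 -95.9 -95.7] board edge -93.4
top R (93, 105) 33 [-96.  -95.4 -93.9] board edge -93.4
side L (20, 45) 181 [-94.5 -94.2 -93.9] board edge -91.7
side L (45, 70) 202 [-94.5 -94.2 -93.9] board edge -91.7
side L (70, 88) 157 [-94.4 -94.2 -93.9] board edge -91.7
side L (93, 105) 130 [-94.3 -92.5 -87.1] board edge -91.7
side R (20, 45) 50 [-94.4 -94.2 -93.9] board edge -91.9
side R (45, 70) 81 [-94.4 -94.2 -94. ] board edge -91.9
side R (70, 88) 80 [-94.5 -94.2 -93.9] board edge -91.9
side R (93, 105) 85 [-94.2 -91.3 -86.5] board edge -91.9
```

Both faces sit about 2 mm proud of the board edge. The wider upper part of the fingers may have hit the board first, so I'll push again with only the tips below the board (tip z≈0.083).

>>> servo_tool(moves=[[0,[-15,-20,0],0],[0,[-40,-53,0],0],[0,[-65,-87,0],0],[0,[-90,-120,0],0],[0,[-115,-154,0],0],[0,[-140,-187,0],0],[0,[-160,-214,0],0],[0,[-175,-235,0],0]])

```text
t: 18.5
tool_pos: [0.5403, -0.0624, 0.2622]
eef_rot: [[-0.999, 0.04, 0.0], [0.04, 0.999, -0.001], [-0.0, -0.001, -1.0]]
contact_force: [-0.3, -0.1, 0.4]
finger_gap: 0.0
finger_force: 0.0
```

>>> servo_tool(moves=[[0,[0,0,0],0],[0,[0,0,0],0],[0,[0,0,0],0]])

```text
t: 18.75
tool_pos: [0.5385, -0.0587, 0.2619]
eef_rot: [[-0.999, 0.038, -0.001], [0.038, 0.999, 0.001], [0.001, 0.001, -1.0]]
contact_force: [-0.4, -0.1, 0.3]
finger_gap: -0.004
finger_force: 0.0
```

>>> servo_tool(moves=[[0,[0,-4,15],0],[0,[0,-4,40],0],[0,[0,-4,68],0],[0,[0,-4,96],0],[0,[0,-4,124],0],[0,[0,-4,150],0],[0,[0,-4,171],0],[0,[0,-4,171],0]])

```text
t: 19.42
tool_pos: [0.535, -0.0604, 0.0871]
eef_rot: [[-0.999, 0.035, -0.008], [0.035, 0.999, 0.003], [0.008, 0.003, -1.0]]
contact_force: [-0.4, 0.3, -0.4]
finger_gap: 0.002
finger_force: 0.0
```

>>> servo_tool(moves=[[0,[-6,0,0],0],[0,[-14,0,0],0],[0,[-22,0,0],0],[0,[-30,0,0],0],[0,[-38,0,0],0],[0,[-44,0,0],0],[0,[-48,0,0],0],[0,[-50,0,0],0]])

```text
t: 20.08
tool_pos: [0.5896, -0.0649, 0.0914]
eef_rot: [[-0.999, 0.037, 0.0], [0.037, 0.999, -0.0], [-0.0, -0.0, -1.0]]
contact_force: [0.0, 0.1, 0.6]
finger_gap: -0.002
finger_force: 0.0
```

>>> servo_tool(moves=[[0,[-1,0,0],0],[0,[-2,0,0],0],[0,[-3,0,0],0],[0,[-4,0,0],0],[0,[-5,0,0],0],[0,[-6,0,0],0],[0,[-7,0,0],0]])

```text
t: 20.67
tool_pos: [0.5957, -0.0651, 0.0913]
eef_rot: [[-0.999, 0.037, -0.001], [0.037, 0.999, 0.0], [0.001, 0.0, -1.0]]
contact_force: [-1.2, -0.6, 0.4]
finger_gap: 0.0
finger_force: 0.7
```

>>> servo_tool(moves=[[0,[-1,0,0],0],[0,[-2,0,0],0]])

```text
t: 20.83
tool_pos: [0.5975, -0.0651, 0.0912]
eef_rot: [[-0.999, 0.037, -0.001], [0.037, 0.999, 0.0], [0.001, 0.0, -1.0]]
contact_force: [-7.8, -0.8, 5.0]
finger_gap: -0.002
finger_force: 3.5
```

It was: the drawer moved another 2.5 mm, and this time the load is on the fingertips.

>>> servo_tool(moves=[[0,[-0.7,0,0],0],[0,[-1.4,0,0],0],[0,[-2,0,0],0]])

```text
t: 21.08
tool_pos: [0.5975, -0.0651, 0.0912]
eef_rot: [[-0.999, 0.037, -0.006], [0.037, 0.999, 0.0], [0.006, 0.0, -1.0]]
contact_force: [-14.9, 0.0, 11.1]
finger_gap: -0.001
finger_force: 7.4
```

>>> servo_tool(moves=[[0,[3,0,0],0],[0,[12,0,0],0],[0,[30,0,0],0],[0,[50,0,0],0],[0,[65,0,0],0],[0,[65,0,0],0]])

```text
t: 21.58
tool_pos: [0.5319, -0.0621, 0.0906]
eef_rot: [[-0.999, 0.037, -0.003], [0.037, 0.999, 0.001], [0.003, 0.001, -1.0]]
contact_force: [-0.9, 0.0, -0.1]
finger_gap: 0.0
finger_force: 0.0
```

>>> servo_tool(moves=[[0,[0,0,-20],0],[0,[0,0,-50],0],[0,[0,0,-80],0],[0,[0,0,-110],0],[0,[0,0,-140],0],[0,[0,0,-160],0],[0,[0,0,-170],0],[0,[0,0,-170],0]])

```text
t: 22.25
tool_pos: [0.5367, -0.0633, 0.2642]
eef_rot: [[-0.999, 0.037, 0.006], [0.037, 0.999, -0.002], [-0.006, -0.002, -1.0]]
contact_force: [0.3, -0.2, -0.6]
finger_gap: 0.0
finger_force: 0.0
```

>>> servo_tool(moves=[[0,[15,-18,0],0],[0,[30,-52,0],0],[0,[30,-86,0],0],[0,[30,-120,0],0],[0,[30,-154,0],0],[0,[20,-188,0],0],[0,[5,-215,0],0],[0,[-2,-225,0],0]])

```text
t: 22.92
tool_pos: [0.5283, -0.2914, 0.2586]
eef_rot: [[-0.999, 0.04, -0.002], [0.04, 0.999, 0.001], [0.002, 0.0, -1.0]]
contact_force: [-0.8, -0.3, 0.2]
finger_gap: -0.001
finger_force: 0.0
```

>>> servo_tool(moves=[[0,[0,0,0],0],[0,[0,0,0],0],[0,[0,0,0],0]])

```text
t: 23.17
tool_pos: [0.5279, -0.2865, 0.2596]
eef_rot: [[-0.999, 0.037, -0.002], [0.037, 0.999, 0.002], [0.002, 0.002, -1.0]]
contact_force: [-0.3, -0.7, 0.0]
finger_gap: -0.002
finger_force: 0.0
```

>>> servo_tool(moves=[[0,[0,0,15],0],[0,[0,0,40],0],[0,[0,0,68],0],[0,[0,0,96],0],[0,[0,0,124],0],[0,[0,0,150],0],[0,[0,0,168],0],[0,[0,0,168],0]])

```text
t: 23.83
tool_pos: [0.5257, -0.2841, 0.0886]
eef_rot: [[-0.999, 0.036, -0.007], [0.036, 0.999, 0.006], [0.007, 0.005, -1.0]]
contact_force: [-0.3, 0.3, 0.3]
finger_gap: 0.001
finger_force: 0.0
```

>>> servo_tool(moves=[[0,[-6,0,0],0],[0,[-14,0,0],0],[0,[-22,0,0],0],[0,[-30,0,0],0],[0,[-38,0,0],0],[0,[-44,0,0],0],[0,[-48,0,0],0],[0,[-51,0,0],0]])

```text
t: 24.5
tool_pos: [0.5802, -0.2896, 0.0933]
eef_rot: [[-0.999, 0.037, 0.0], [0.037, 0.999, -0.0], [-0.0, -0.0, -1.0]]
contact_force: [-0.8, -0.7, -1.0]
finger_gap: 0.003
finger_force: 0.0
```

>>> servo_tool(moves=[[0,[-1,0,0],0],[0,[-2,0,0],0],[0,[-3,0,0],0],[0,[-4,0,0],0],[0,[-5,0,0],0],[0,[-6,0,0],0],[0,[-7,0,0],0],[0,[-8,0,0],0]])

```text
t: 25.17
tool_pos: [0.5874, -0.29, 0.0933]
eef_rot: [[-0.999, 0.037, -0.0], [0.037, 0.999, 0.0], [0.0, -0.0, -1.0]]
contact_force: [-0.6, -0.2, 0.3]
finger_gap: -0.002
finger_force: 0.6
```

>>> servo_tool(moves=[[0,[-1,0,0],0],[0,[-2,0,0],0],[0,[-3,0,0],0]])

```text
t: 25.42
tool_pos: [0.5892, -0.29, 0.0933]
eef_rot: [[-0.999, 0.037, -0.003], [0.037, 0.999, 0.001], [0.003, 0.0, -1.0]]
contact_force: [-10.2, -0.5, 8.2]
finger_gap: -0.002
finger_force: 5.5
```

>>> servo_tool(moves=[[0,[-0.7,0,0],0],[0,[-1.4,0,0],0]])

```text
t: 25.58
tool_pos: [0.5893, -0.29, 0.0933]
eef_rot: [[-0.999, 0.037, -0.006], [0.037, 0.999, 0.001], [0.006, 0.001, -1.0]]
contact_force: [-16.1, 0.6, 10.4]
finger_gap: -0.001
finger_force: 8.2
```

>>> servo_tool(moves=[[0,[3,0,0],0],[0,[12,0,0],0],[0,[30,0,0],0],[0,[50,0,0],0],[0,[65,0,0],0],[0,[65,0,0],0]])

```text
t: 26.08
tool_pos: [0.5244, -0.2871, 0.0927]
eef_rot: [[-0.999, 0.038, -0.002], [0.038, 0.999, 0.001], [0.002, 0.001, -1.0]]
contact_force: [-0.8, -0.9, 0.8]
finger_gap: -0.003
finger_force: 0.0
```

>>> servo_tool(moves=[[0,[0,0,-20],0],[0,[0,0,-50],0],[0,[0,0,-80],0],[0,[0,0,-110],0],[0,[0,0,-140],0],[0,[0,0,-160],0],[0,[0,0,-170],0],[0,[0,0,-170],0]])

```text
t: 26.75
tool_pos: [0.5285, -0.2885, 0.2664]
eef_rot: [[-0.999, 0.037, 0.005], [0.037, 0.999, -0.004], [-0.005, -0.003, -1.0]]
contact_force: [-0.2, 0.5, 0.7]
finger_gap: -0.003
finger_force: 0.0
```

>>> servo_tool(moves=[[0,[20,10,0],0],[0,[45,35,0],0],[0,[70,70,0],0],[0,[90,105,0],0],[0,[105,140,0],0],[0,[115,175,0],0],[0,[120,210,0],0],[0,[125,245,0],0]])

```text
t: 27.42
tool_pos: [0.4097, -0.0365, 0.2614]
eef_rot: [[-0.999, 0.038, -0.002], [0.038, 0.999, 0.001], [0.002, 0.001, -1.0]]
contact_force: [0.6, 1.2, -0.1]
finger_gap: -0.001
finger_force: 0.0
```

>>> servo_tool(moves=[[0,[5,30,0],0],[0,[10,65,0],0],[0,[15,100,0],0],[0,[20,135,0],0],[0,[25,170,0],0],[0,[30,200,0],0],[0,[30,220,0],0],[0,[30,220,0],0]])

```text
t: 28.08
tool_pos: [0.3879, 0.1859, 0.2614]
eef_rot: [[-0.999, 0.033, -0.003], [0.033, 0.999, 0.001], [0.003, 0.001, -1.0]]
contact_force: [-0.4, -0.1, -0.5]
finger_gap: 0.003
finger_force: 0.0
```

```bash
python3 - <<'E'
from h import *
yaw=np.arctan2(-.036,.9994); X=np.array([np.cos(yaw),np.sin(yaw)]); Y=np.array([-X[1],X[0]]); O=np.array([.698,-.177])
for n in("top","side"):
    im,P=pts(n); P=P.reshape(-1,3); P=P[np.isfinite(P).all(1)]
    if n=="side": cv2.imwrite("pics/s5.png",cv2.resize(im[150:420,110:470,::-1],None,fx=2.2,fy=2.2))
    c=np.c_[(P[:,:2]-O)@X,(P[:,:2]-O)@Y,P[:,2]]*1000
    for k,y0 in(("L",105),("R",-105)):
        b=c[(abs(c[:,1]-y0)<40)&(abs(c[:,0]+92)<40)]
        t=b[abs(b[:,2]-118)<4]; f=b[(b[:,2]>20)&(b[:,2]<88)]
        print(n,k,len(f),np.percentile(f[:,0],[10,50,90]).round(1),"board edge",np.percentile(t[:,0],1).round(1))
print(get_state()["t"])
E
```

```text
top L 183 [-93.9 -93.6 -93.3] board edge -93.5
top R 179 [-93.8 -93.6 -93.2] board edge -93.4
side L 539 [-92.2 -91.7 -91.3] board edge -92.0
side R 211 [-92.2 -91.7 -91.3] board edge -92.0
28.1833
```

View pics/s5.png

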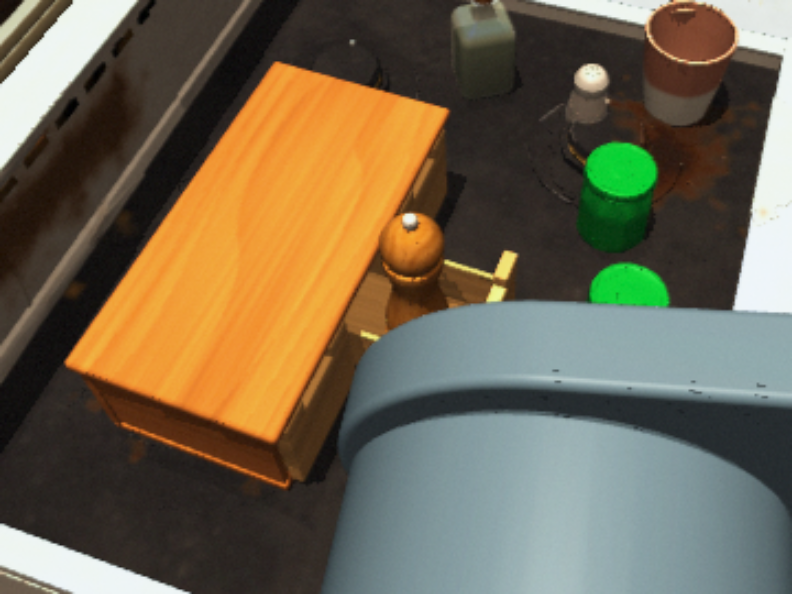

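Both fronts are now flush with the board edge to within 0.3 mm. The mill still stands in its open drawer, at the same pixels as before, and the robot is clear.

```bash
python3 -c "
from cell import *
print(close_job())"
```

```text
the job is handed in; nothing more can be done
None
```

The left drawer (tin) and right drawer (jar) are fully shut, the middle drawer with the pepper mill is still open as it was, nothing around was disturbed, and the job is handed in at about 28 s.

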